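Tip the round vase stands out of their tilt tray

ROBOT

A 6-joint arm with a two-finger parallel gripper is mounted at the origin on the work surface. World frame = base frame: x ahead of the robot, y to its left, z up, the work surface at z = 0. Lengths are in m, angles in rad, forces in N, time in s.
With the tool pointing down it reaches from about 0.275 to 0.875 m from the base axis. Payload 12.5 kg.
Tool frame: the origin (TCP) lies at the very end of the fingers, on their centre line; the grasp point (between the pads) lies 19 mm behind it; z points along the fingers, y is the line along which they close (so a half turn about z gives the same grasp; the last joint's range is limited). The gripper opens to 85 mm and grips with 20 to 120 N. Pads are 22 mm wide; open, the fingers measure 114 mm over their backs; the gripper's body (76 mm by 85 mm) begins 54 mm behind the grasp point. The pads swing forward as they close: fully open they stand 13 mm farther back than shut.
Start: joints at [-1.426, 0.351, 1.652, -0, 1.139, -0.085], TCP at [0.125, -0.536, 0.231] pointing down, gripper open.
Joint ranges: [-2.75, 2.75], [-0.79, 2.1], [0.01, 2.65], [-1.57, 4.71], [0.07, 3.14], [-2.87, 2.87]. Speed limits (rad/s): [2.22, 2.22, 2.79, 3.14, 3.14, 3.14].

INTERFACE

Orientations are given as a 3x3 rotation matrix whose columns are the frame's x, y, z axes.
In Python, from bench import manip gives the robot as it stands. Calls block until the motion is done:
- manip.move_ptp(position, orientation): joint-space move of the TCP to a pose.
- manip.move_l(position, attitude=None, max_speed=0.15): straight line of the TCP; attitude=None keeps the orientation; max_speed is the mean speed in m/s.
- manip.move_j(angles): joint-space move.
- manip.set_gripper(opening, effort=None): opening from 0.0 (shut) to 1.0 (fully open); effort is the grip in N (None keeps the last); returns when the fingers have stopped.
- manip.dwell(seconds).
- manip.inverse_kinematics(position, orientation): joint angles nearest the present ones, or None.
- manip.grab_frame(name): name is "scene" or "top" or "wrist"; returns (picture, depth): 384x512x3 uint8, red, green, blue; 384x512 float32, m along the optical axis (not along the pixel's ray), 0 where there is no reading.
- manip.get_calibration(name): a dict with "camera_matrix" (3x3 intrinsics, pixels), "R" (3x3) and "t" (3): a world point X has camera coordinates R X + t. Camera axes: x right, y down, z forward; pixel columns grow to the right and rows downward; lengths in m; the calibration is good to about 2 mm. A picture is of the moment at which its call begins: read the wrist's pose just before it. get_calibration takes no time and is no camera call; for the wrist camera it gives the pose at the moment of the call.
A pose or a line that the arm cannot do raises manip.Unreachable and nothing moves.
- manip.sign_off(): hands the job in; it is judged then, once.
Trained networks look in the newest picture that a camera, given by its name, has taken for a name from the list of things; names that differ only in an ending like _2 or _b are one class to them, and where a whole thing is asked for, a point or a joint stands for the part that bears it (a point fixed in the world has none). Each returns a list of dicts, best first, with "confidence" (0 to 1); they miss things now and then, are a little off and sometimes report something else, mostly with a low value. They report only what shows in the picture. A call takes as long as a camera call.
- manip.look_for(camera, name): "at" ([x, y, z] in m, in world coordinates, good to about 4 mm: the middle of the surface that is visible of it).
Readings, each from a call of its own:
- manip.current_time(): time.
- manip.current_qpos(): joint angles.
- manip.current_joint_vel(): joint speeds.
- manip.current_joint_torque(): joint torques, N m.
- manip.current_ee_pos(): TCP position.
- manip.current_tcp_rot(): TCP orientation.
- manip.current_force(): force on the tool from outside, world axes, zero at the start.
- manip.current_ft_torque(): the same for the moment, N m.
- manip.current_grip_width(): opening from 0.0 (shut) to 1.0 (fully open).
- manip.current_grip_force(): force on a finger pad.
Only numpy, scipy, OpenCV 4.12 (cv2) and the standard library are available. Lean on these libraries where they do the work, as an engineer would, in place of code of your own. Each camera call takes 0.05 s, during which the arm holds its last target. There are 200 camera calls.

TASK

On the packing bench stand two hinged wooden tilt trays. Take the steel bar handle of the tray that holds the round wooden vase stands and lift it until both stands slide out into the catch box beyond the hinge; then lower that tray gently all the way down to level and let go. Leave the other tray, with the square stands, down.

Things in the scene. Friction and masses are not known exactly. Their poses are not given: they have to be found in the camera images.
- tipper: Fixed wooden tilt unit holding the round stands. Origin: bench level below the hinge's middle; +x level, from tray over hinge to catch box; y along the hinge. Hinge axis 70 mm up. Tray 124 mm wide, from hinge to x=-156; level: floor 74, walls 96 mm up, open at the hinge. Catch box inside x 16 to 154, y +-69, floor 12 mm up; walls 72, near one 52 mm high. The other unit is identical.
- tray_handle (a point): Middle of the steel bar handle at the free edge of the tray with the round stands: round bar 12 mm thick, parallel to the hinge (y), 100 mm between its two end arms. It swings on a radius of 205 mm about the hinge axis; tray level: x = -205 mm from the unit's origin, 70 mm above the bench, 43 mm free between bar and tray wall, nothing below it. Its axes tilt with the tray.
- tray (a joint): Hinge of the tray with the round stands, rad: 0 = level, down on its stop; grows as the bar is lifted, up to a stop at 1.15. Tray 0.4 kg; if let go it falls back by itself (light hinge friction), so carry it down. The stands begin to slide between 0.4 and 0.65 rad; at 0.87 to 1.0 rad they are out within about a second.
- disc_a: Round dark-wood vase stand, a flat disc 44 mm across and 14 mm thick, about 25 g, loose on the tray floor in its rear half. Origin at the centre of its underside, z along its axis.
- disc_b: The second, equal round stand, loose on the same tray nearer the hinge. Origin at the centre of its underside, z along its axis.
- other_tray (a joint): Hinge of the identical other tray, which holds two square stands (42 mm); in rad, 0 = level and down, where it must stay.

How it is judged:
On the way:
1. with the tray lifted, both round stands have slid out beyond the hinge into the catch box (value of joint tray above 0.3 rad and x of each of disc_a, disc_b in the frame of tipper above 0.012 m and z of each of disc_a, disc_b in the frame of tipper below 0.065 m), for 0.1 s.
At the end, for the whole second after the job is handed in: Both round stands lie at rest inside the catch box of their own unit, their tray is down (within 0.06 rad of level) and released, and the other tray is down too (within 0.06 rad) (value of joint each of tray, other_tray below 0.06 rad and x of disc_a in the frame of tipper between 0.01 and 0.16 m and y of disc_a in the frame of tipper between -0.075 and 0.075 m and z of each of disc_a, disc_b in the frame of tipper below 0.065 m and linear speed of each of disc_a, disc_b below 0.05 m/s and x of disc_b in the frame of tipper between 0.01 and 0.16 m and y of disc_b in the frame of tipper between -0.075 and 0.075 m); the robot touches nothing.
It fails at once if the tray falls instead of being lowered gently (it comes down faster than 3.5 rad/s, about 0.7 m/s at the bar) (velocity of joint tray below -3.5 rad/s).
It fails at once if the other tray is lifted by more than 0.15 rad (value of joint other_tray above 0.15 rad).
It also fails if it takes over 45 s, if anything falls off the work surface, if the arm or the gripper's body presses on something with over 40 N, if the wrist force passes 120 N, or if a joint passes its speed limit or range.

## Working session

There is one attempt and no reset: what is moved stays moved. The work goes in short steps, each a Python script; the robot and the scene stay as the last script left them, time stands still between calls to the robot, and variables do not carry over. Pictures are saved under pics/ and viewed, at most 10 in all, crops included, and the job is handed in when it is done.

```bash
mkdir -p pics; python3 - <<'E'
from bench import manip
import cv2,numpy as np
for c in ["scene","top"]:
    p,d=manip.grab_frame(c); cv2.imwrite(f"pics/{c}0.png",p[:,:,::-1]); np.save(f"{c}_d.npy",d)
    for n in ["tipper","tray_handle","tray","disc_a","disc_b","other_tray"]:
        print(c,n,[(np.round(r["at"],3).tolist(),round(r["confidence"],2)) for r in manip.look_for(c,n)])
print(manip.current_time())
E
```

```text
scene tipper [([0.622, 0.226, 0.074], 0.71), ([0.665, -0.187, 0.058], 0.66)]
scene tray_handle [([0.574, -0.183, 0.07], 0.72), ([0.593, -0.182, 0.091], 0.32), ([0.667, -0.187, 0.056], 0.25)]
scene tray [([0.571, -0.179, 0.075], 0.66)]
scene disc_a [([0.528, -0.18, 0.09], 0.72), ([0.592, -0.179, 0.09], 0.51)]
scene disc_b [([0.528, -0.18, 0.09], 0.72), ([0.592, -0.179, 0.09], 0.51)]
scene other_tray [([0.622, 0.221, 0.072], 0.95)]
top tipper [([0.658, -0.2, 0.075], 0.77)]
top tray_handle [([0.569, -0.191, 0.074], 0.71)]
top tray [([0.574, -0.19, 0.072], 0.77)]
top disc_a [([0.591, -0.189, 0.087], 0.7), ([0.531, -0.184, 0.083], 0.59)]
top disc_b [([0.591, -0.189, 0.087], 0.7), ([0.531, -0.184, 0.083], 0.59)]
top other_tray [([0.614, 0.218, 0.075], 0.72)]
0.7
```

View pics/top0.png

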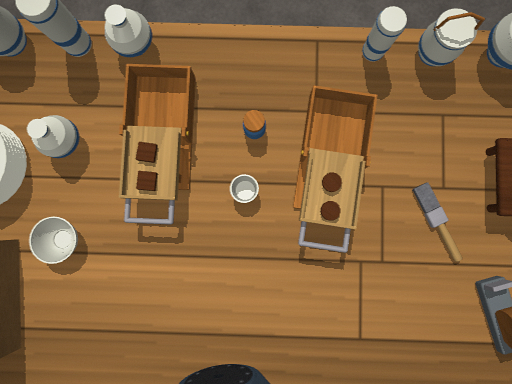

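View pics/scene0.png

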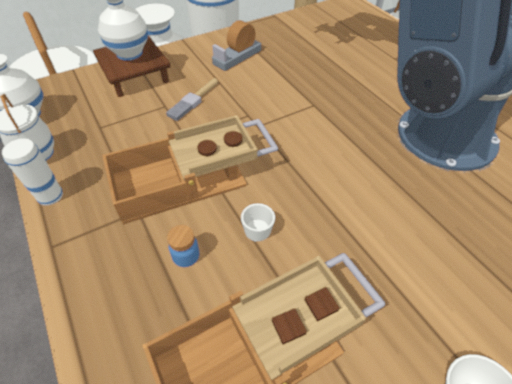

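The top view shows the round-stand tray on the right (discs near (332,182) and (330,211)). Its bar runs from about (301,246) to (348,250), and the catch box is above it. Next I'll fit the handle, tray and box poses from depth.

```bash
cat > h.py <<'E'
from bench import manip
import cv2,numpy as np
def cloud(cam,d):
    c=manip.get_calibration(cam);K=c["camera_matrix"];R=np.array(c["R"]);t=np.array(c["t"])
    v,u=np.indices(d.shape)
    P=np.stack([(u-K[0][2])/K[0][0]*d,(v-K[1][2])/K[1][1]*d,d],-1)
    return (P-t)@R
E
python3 - <<'E'
from h import *
for cam,box in [("top",(285,80,385,262)),("scene",(100,110,285,220))]:
    d=np.load(cam+"_d.npy"); im=cv2.imread(f"pics/{cam}0.png").astype(int); W=cloud(cam,d)
    m=np.zeros(d.shape,bool); x0,y0,x1,y1=box; m[y0:y1,x0:x1]=1; m&=d>0
    grey=(im[...,0]>im[...,2])&m&(W[...,2]>.05)&(W[...,2]<.1)
    P=W[grey]; print(cam,len(P),P.min(0).round(3),P.max(0).round(3))
    T=W[m&(W[...,2]>.055)&(W[...,2]<.115)]
    r=cv2.minAreaRect(T[:,:2].astype(np.float32)); print("rect all",r, cv2.boxPoints(r).round(3).tolist())
    r=cv2.minAreaRect(P[:,:2].astype(np.float32)); print("rect grey",r, cv2.boxPoints(r).round(3).tolist(), np.median(P[:,2]))
    for n in range(0,len(P),max(1,len(P)//25)): print(P[n].round(3),end=" ")
    print()
E
```

```text
top 340 [ 0.438 -0.23   0.069] [ 0.501 -0.118  0.08 ]
rect all ((0.626297116279602, -0.1947275996208191), (0.157831609249115, 0.37173253297805786), 82.70551300048828) [[0.4320000112056732, -0.24899999797344208], [0.8009999990463257, -0.296999990940094], [0.8209999799728394, -0.14000000059604645], [0.4519999921321869, -0.09300000220537186]]
rect grey ((0.46887335181236267, -0.1737792044878006), (0.10875868797302246, 0.05230601131916046), 82.78504180908203) [[0.4359999895095825, -0.2240000069141388], [0.4880000054836273, -0.23100000619888306], [0.5019999742507935, -0.12300000339746475], [0.44999998807907104, -0.11699999868869781]] 0.07544145968162072
[ 0.5   -0.124  0.076] [ 0.491 -0.124  0.075] [ 0.488 -0.225  0.076] [ 0.48  -0.129  0.077] [ 0.476 -0.127  0.076] [ 0.477 -0.23   0.076] [ 0.472 -0.223  0.076] [ 0.467 -0.22   0.07 ] [ 0.46  -0.12   0.076] [ 0.456 -0.118  0.076] [ 0.458 -0.22   0.072] [ 0.454 -0.141  0.075] [ 0.451 -0.123  0.076] [ 0.452 -0.154  0.076] [ 0.449 -0.125  0.073] [ 0.45  -0.168  0.075] [ 0.452 -0.224  0.074] [ 0.448 -0.165  0.075] [ 0.449 -0.197  0.073] [ 0.44
[... 736 characters left out ...]
00001287460327, -0.11800000071525574], [0.45399999618530273, -0.10999999940395355]] 0.0742744672006024
[ 0.445 -0.218  0.075] [ 0.443 -0.211  0.076] [ 0.448 -0.212  0.074] [ 0.462 -0.217  0.073] [ 0.445 -0.204  0.076] [ 0.46  -0.215  0.071] [ 0.475 -0.218  0.071] [ 0.449 -0.2    0.071] [ 0.45  -0.19   0.073] [ 0.451 -0.183  0.073] [ 0.451 -0.178  0.07 ] [ 0.453 -0.171  0.071] [ 0.453 -0.161  0.072] [ 0.453 -0.152  0.073] [ 0.455 -0.145  0.074] [ 0.456 -0.135  0.076] [ 0.455 -0.127  0.076] [ 0.459 -0.121  0.076] [ 0.454 -0.116  0.075] [ 0.455 -0.115  0.073] [ 0.464 -0.116  0.074] [ 0.481 -0.119  0.076] [ 0.459 -0.116  0.068] [ 0.477 -0.117  0.073] [ 0.487 -0.118  0.074] [ 0.489 -0.119  0.071]
```

```bash
cat >> h.py <<'E'
u=np.array([np.cos(-.1270),np.sin(-.1270),0]); v=np.array([-u[1],u[0],0]); Z=np.array([0,0,1.])
O=np.array([.652,-.196,0])
def pose(th,p0=np.pi/4,s=1,back=.0,r=.205):
    "TCP pose gripping the bar at tray angle th; p0 = tool pitch below horizontal at level"
    bar=O+.070*Z+r*(-np.cos(th)*u+np.sin(th)*Z)
    a=p0+th; z=np.cos(a)*u-np.sin(a)*Z; x=s*v; y=np.cross(z,x)
    return bar+z*(.019-back),np.stack([x,y,z],1)
E
python3 - <<'E'
from h import *
print(manip.current_tcp_rot().round(2) if hasattr(manip.current_tcp_rot(),'round') else manip.current_tcp_rot())
for deg in (35,45,55,65):
  for s in (1,-1):
    for th,b in ((0,.1),(0,0),(.5,0),(.95,0)):
        q=manip.inverse_kinematics(*pose(th,np.radians(deg),s,b))
        print(deg,s,th,b,None if q is None else np.round(q,2))
E
```

```text
[[ 0.97  0.23 -0.  ]
 [ 0.23 -0.97  0.  ]
 [-0.   -0.   -1.  ]]
35 1 0 0.1 None
35 1 0 0 None
35 1 0.5 0 [-0.53  0.25  2.12  0.48  0.38 -0.82]
35 1 0.95 0 [-0.41  0.39  1.64  0.    1.11 -0.28]
35 -1 0 0.1 [-0.89  0.4   2.6   2.3   0.86  0.13]
35 -1 0 0 [-0.69  0.64  2.43  2.55  0.89  0.05]
35 -1 0.5 0 [-0.53  0.25  2.12  0.48  0.38  2.33]
35 -1 0.95 0 [-0.41  0.39  1.64  0.    1.11  2.86]
45 1 0 0.1 [-0.78  0.23  2.51  2.08  0.52 -2.64]
45 1 0 0 None
45 1 0.5 0 [-0.49  0.28  2.02  0.18  0.58 -0.51]
45 1 0.95 0 [-0.39  0.46  1.53 -0.04  1.31 -0.25]
45 -1 0 0.1 [-0.78  0.23  2.51  2.08  0.52  0.51]
45 -1 0 0 [-0.64  0.53  2.37  2.46  0.59  0.21]
45 -1 0.5 0 [-0.49  0.28  2.02  0.18  0.58  2.63]
45 -1 0.95 0 None
55 1 0 0.1 [-0.68  0.16  2.39  1.41  0.31 -1.87]
55 1 0 0 [-0.59  0.47  2.3   2.18  0.32 -2.59]
55 1 0.5 0 [-0.46  0.33  1.91  0.05  0.79 -0.37]
55 1 0.95 0 [-0.37  0.55  1.42 -0.08  1.51 -0.23]
55 -1 0 0.1 [-0.68  0.16  2.39  1.41  0.31  1.27]
55 -1 0 0 [-0.59  0.47  2.3   2.18  0.32  0.55]
55 -1 0.5 0 [-0.46  0.33  1.91  0.05  0.79  2.77]
55 -1 0.95 0 None
65 1 0 0.1 [-0.6   0.16  2.26  0.55  0.38 -0.95]
65 1 0 0 [-0.55  0.44  2.21  1.13  0.19 -1.51]
65 1 0.5 0 [-0.43  0.4   1.81 -0.02  0.99 -0.29]
65 1 0.95 0 [-0.36  0.64  1.31 -0.11  1.69 -0.22]
65 -1 0 0.1 [-0.6   0.16  2.26  0.55  0.38  2.19]
65 -1 0 0 [-0.55  0.44  2.21  1.13  0.19  1.63]
65 -1 0.5 0 [-0.43  0.4   1.81 -0.02  0.99  2.85]
65 -1 0.95 0 None
```

```bash
python3 - <<'E'
from h import *
for deg in (75,82,90):
  for th,b in ((0,.1),(0,.04),(0,0),(.15,0),(.3,0),(.5,0),(.75,0),(.95,0)):
        q=manip.inverse_kinematics(*pose(th,np.radians(deg),1,b))
        print(deg,th,b,None if q is None else np.round(q,2))
E
```

```text
75 0 0.1 [-0.53  0.21  2.12  0.19  0.58 -0.55]
75 0 0.04 [-0.52  0.35  2.13  0.24  0.43 -0.6 ]
75 0 0 [-0.51  0.45  2.12  0.29  0.34 -0.65]
75 0.15 0 [-0.48  0.42  2.01  0.07  0.61 -0.4 ]
75 0.3 0 [-0.45  0.43  1.89 -0.02  0.86 -0.31]
75 0.5 0 [-0.41  0.48  1.7  -0.07  1.19 -0.25]
75 0.75 0 [-0.37  0.6   1.45 -0.11  1.57 -0.22]
75 0.95 0 [-0.35  0.72  1.22 -0.15  1.87 -0.22]
82 0 0.1 [-0.5   0.26  2.02  0.08  0.73 -0.42]
82 0 0.04 [-0.49  0.38  2.04  0.09  0.59 -0.43]
82 0 0 [-0.48  0.47  2.05  0.1   0.49 -0.44]
82 0.15 0 [-0.46  0.46  1.94 -0.    0.76 -0.33]
82 0.3 0 [-0.43  0.47  1.82 -0.06  1.01 -0.27]
82 0.5 0 [-0.4   0.53  1.63 -0.1   1.32 -0.23]
82 0.75 0 [-0.36  0.66  1.38 -0.14  1.7  -0.21]
82 0.95 0 [-0.34  0.79  1.16 -0.17  1.99 -0.22]
90 0 0.1 [-0.46  0.33  1.91 -0.    0.9  -0.33]
90 0 0.04 [-0.46  0.43  1.95 -0.    0.76 -0.33]
90 0 0 [-0.46  0.51  1.96 -0.    0.67 -0.33]
90 0.15 0 [-0.43  0.51  1.85 -0.06  0.92 -0.27]
90 0.3 0 [-0.41  0.53  1.73 -0.09  1.16 -0.24]
90 0.5 0 [-0.38  0.6   1.56 -0.12  1.47 -0.21]
90 0.75 0 [-0.35  0.73  1.31 -0.16  1.84 -0.21]
90 0.95 0 [-0.34  0.85  1.09 -0.2   2.12 -0.23]
```

```bash
echo 'P0=np.radians(82)' >> h.py; python3 - <<'E'
from h import *
manip.set_gripper(.5,50)
p,R=pose(0,P0,1,.11); manip.move_ptp(p,R)
manip.move_l(pose(0,P0)[0],R,.12)
print(np.round(manip.current_force(),1),np.round(manip.current_ee_pos(),3),pose(0,P0)[0].round(3))
manip.set_gripper(0)
print(manip.current_grip_width(),manip.current_grip_force(),np.round(manip.current_force(),1))
p,d=manip.grab_frame("wrist"); q,d=manip.grab_frame("scene")
cv2.imwrite("pics/g.png",np.hstack([cv2.resize(p,(400,300)),cv2.resize(q,(400,300))])[:,:,::-1]); print(manip.current_time())
E
```

```text
[ 0.3 -0.1 -0.2] [ 0.452 -0.171  0.052] [ 0.451 -0.17   0.051]
0.12152782987640415 48.67600858211517 [-1.2  1.   6. ]
4.5167
```

View pics/g.png

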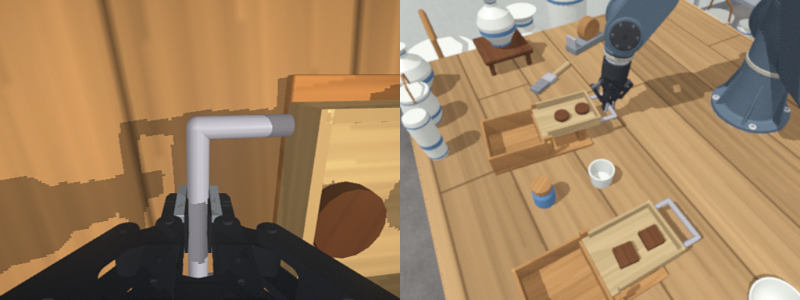

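The bar sits between the pads: width 0.12 is about 10–12 mm, and it shows at (197,240) in the wrist half of the picture. It's the tray with the round discs. Now lift.

```bash
python3 - <<'E'
from h import *
for th in np.arange(.1,.951,.085):
    manip.move_l(*pose(th,P0),.06); f=np.linalg.norm(manip.current_force())
    print(round(th,2),round(f,1),round(manip.current_grip_width(),2))
    if f>60: print("STOP");break
manip.dwell(1.5)
for n in ["disc_a"]:
  for c in ("top","scene"):
    p,d=manip.grab_frame(c); cv2.imwrite(f"pics/{c}_up.png",p[:,:,::-1])
    for r in manip.look_for(c,n):
        a=np.array(r["at"])-O; print(c,round(r["confidence"],2),np.round([a@u,a@v,a[2]],3))
print(manip.current_time())
E
```

```text
0.1 2.8 0.12
0.18 3.2 0.12
0.27 4.6 0.12
0.36 4.6 0.13
0.44 5.0 0.12
0.52 5.2 0.12
0.61 4.3 0.12
0.7 4.8 0.12
0.78 3.5 0.12
0.86 2.7 0.12
0.95 2.1 0.12
scene 0.77 [0.029 0.005 0.046]
scene 0.66 [0.068 0.011 0.029]
11.125
```

View pics/scene_up.png

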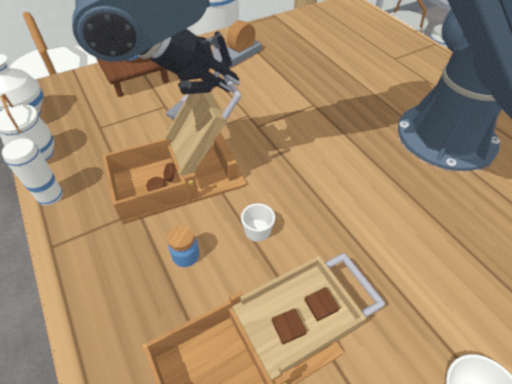

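Both discs are out in the catch box, at (155,184) and (170,172). The second one is leaning near the hinge wall. I'll lower slowly and check again.

```bash
python3 - <<'E'
from h import *
for th in (.86,.77,.68,.59,.5,.41,.32,.23,.15,.08,.03,.0):
    manip.move_l(*pose(th,P0),.06); f=manip.current_force()
    print(round(th,2),np.round(f,1))
    if np.linalg.norm(f)>40: print("STOP");break
for c in ("top","scene"):
    p,d=manip.grab_frame(c); cv2.imwrite(f"pics/{c}_dn.png",p[:,:,::-1])
    for r in manip.look_for(c,"disc_a"):
        a=np.array(r["at"])-O; print(c,round(r["confidence"],2),np.round([a@u,a@v,a[2]],3))
a=cv2.imread("pics/scene_dn.png")[100:230,90:290]; b=cv2.imread("pics/top_dn.png")[70:270,270:400]
cv2.imwrite("pics/dn.png",np.hstack([cv2.resize(a,(480,312)),cv2.resize(b,(203,312))]))
print(manip.current_time())
E
```

```text
0.86 [ 0.7  1.8 -2.6]
0.77 [ 0.8  1.2 -1.9]
0.68 [ 1.5  0.9 -3. ]
0.59 [ 1.2  1.6 -3. ]
0.5 [ 1.1  0.7 -2.3]
0.41 [ 1.8  0.1 -2.8]
0.32 [ 2.1 -0.1 -1.5]
0.23 [ 2.  -0.2 -1.9]
0.15 [ 2.6 -0.9 -2.1]
0.08 [ 1.9 -0.4 -1.9]
0.03 [ 2.7 -0.7 -1.6]
0.0 [-0.3  0.4  5.2]
top 0.66 [ 0.03  -0.003  0.044]
top 0.59 [0.062 0.008 0.026]
scene 0.77 [0.066 0.011 0.029]
scene 0.61 [0.029 0.005 0.044]
16.3667
```

View pics/dn.png

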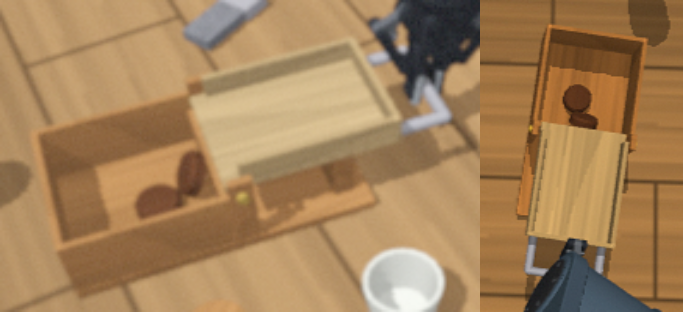

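The tray is level and on its stop (the contact force is now +5 N upward). Both discs are in the box, one flat and one leaning steadily on the near wall, and both are inside the limits. Now release and back off.

```bash
python3 - <<'E'
from h import *
manip.set_gripper(.45)
manip.move_l(pose(0,P0,1,.15)[0],None,.1)
manip.dwell(1)
p,d=manip.grab_frame("scene"); cv2.imwrite("pics/end.png",p[:,:,::-1])
for r in manip.look_for("scene","disc_a"):
    a=np.array(r["at"])-O; print(round(r["confidence"],2),np.round([a@u,a@v,a[2]],3))
print(np.round(manip.current_force(),1),manip.current_time())
E
```

```text
0.74 [0.03  0.006 0.043]
0.62 [0.065 0.008 0.03 ]
[ 0.3 -0.3 -0.1] 19.5
```

View pics/end.png

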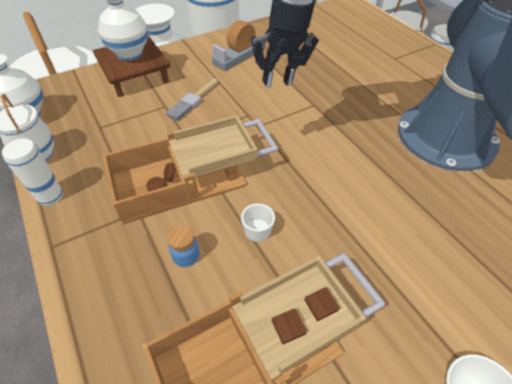

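The gripper is clear of the bar, both trays are down, and both discs lie in the catch box at (155,184) and (170,172).

```bash
python3 -c "
from bench import manip
print(manip.sign_off())"
```

```text
the job is handed in; nothing more can be done
None
```

I tipped both round stands into their catch box, lowered the tray gently to level and released it, left the other tray down, and handed the job in at about 19.5 s; one stand leans steadily on the box's near wall, inside the limits, and the verdict was not reported back.

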